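Seat a hex-foot bushing in a weld fixture and lock it

ROBOT

A 6-joint arm with a two-finger parallel gripper is mounted at the origin on the work surface. World frame = base frame: x ahead of the robot, y to its left, z up, the work surface at z = 0. Lengths are in mm, angles in rad, forces in N, time in s.
With the tool pointing down it reaches from about 350 to 875 mm from the base axis. Payload 4.2 kg.
Tool frame: the origin (TCP) lies between the finger pads; the fingertips stand 11 mm ahead of it and the grasp point (between the pads) lies 8 mm behind it; z points along the fingers, y is the direction in which the jaws open and shut (so a half turn about z gives the same grasp; the last joint's range is limited). The gripper opens to 85 mm and grips with 20 to 120 N. Pads are 22 mm wide; open, the fingers measure 114 mm over their backs; the gripper's body (76 mm by 85 mm) begins 54 mm behind the grasp point. The pads swing forward as they close: fully open they stand 13 mm farther back than shut.
Start: joints at [1.435, 0.385, 0.008, 0, -1.194, -0.259], TCP at [240.356, 576.912, 242.312] pointing down, gripper open.
Joint ranges: [-3.14, 3.14], [-1.21, 2.06], [-1.07, 1.41], [-3.16, 2.05], [-2.99, -0.16], [-3.1, 3.1]. Speed limits (rad/s): [2.79, 2.79, 3.14, 3.14, 3.14, 3.14].

INTERFACE

Orientations are given as a unit quaternion [x, y, z, w].
In Python, from bench import * gives the robot as it stands. The module is installed in compiled form; this text tells all that it offers.
- The arm moves only by the tool drive_tool, never from a script. Its argument "increments" is a list of rows, each a list of 3 entries, a list of its own where there are three numbers: the gripper command: -1 is shut, 1 is fully open, values between are in proportion, then the shift along the tool's x, y, z scaled (see below), then the turn about the tool's z scaled (see below). In form: [[hand, [tx, ty, tz], turn], ...]. A call has 1 to 20 rows; each row shifts and turns the commanded pose from where the row before left it, along the tool's axes as they then stand; what a row does not reach is not made up. The controller multiplies each number of a shift by 0.3 m and each number of a turn by 2 rad. A row lasts 1/8 s, in which the tool goes at most 62.5 mm and 10.7 degrees, less where a joint would pass 70% of its speed; a pose out of reach is approached as far as the arm can. A call with a number of a shift or a turn outside -1 to 1 is refused whole. A call with a gripper value outside its range is refused whole. The fingers move at their own pace and stop on an object; the grip force is fixed at half the most. Time passes only in rows, so rows that do not move let the fingers close. It gives the time, the measured TCP pose, the force and the opening at its end, in the units of the state.
- read_state(): the state, without advancing time (a new reading comes with each control period).
- get_image(name): name is "scene" or "side" or "wrist"; returns the picture (420x560x3 uint8, red, green, blue); there is no depth.
- calibration(name): a dict with "fovy" (degrees; the focal length in pixels is half the picture's height over the tangent of half this angle, whatever the lens; pixels are square), "cx", "cy" (the principal point, pixels), "R" (3x3) and "t" (3): a world point X has camera coordinates R X + t. Camera axes: x right, y down, z forward; pixel columns grow to the right and rows downward; lengths in mm; the calibration is good to about 2 mm. A picture is of the moment at which its call begins: read the wrist's pose just before it. calibration takes no time and is no camera call; for the wrist camera it gives the pose at the moment of the call.
- job_done(): hands the job in, once; it reports no verdict.
The state is a dict: "clock": time; "joints": joint angles; "joint_vel": joint speeds; "joint_efforts": joint torques, N m; "position": TCP position; "ee_rot": TCP orientation; "contact_force": force on the tool from outside, world axes, zero at the start; "wrist_torque": the same for the moment, N m; "gripper_width": finger opening in mm.
Only numpy, scipy, OpenCV 4.12 (cv2) and the standard library are available. Lean on these libraries where they do the work, as an engineer would, in place of code of your own. Each camera call takes 0.05 s, during which the arm holds its last target.

TASK

Fit the loose hex-foot locating bushing into the welding fixture's socket ring: work it about gently, without forcing it, until its foot drops fully home in the hex seat and it stands upright, then slide the keeper fork all the way over its flange and let go. Leave the other things on the bench where they are.

Things in the scene. Friction and masses are not known exactly. Their poses are not given: they have to be found in the camera images.
- bushing_grip (a point): Loose steel bushing, about 0.4 kg, 75 mm high, standing upright on its foot on the bench. Its upper part is a grip block 26 mm (own x) by 18 mm (own y), 54 mm high; z up. The point is on its axis, 54 mm above the foot's underside and 21 mm below the top: grasp here across the 18 mm.
- bushing_foot (a point): Centre of the bushing's underside, same axes. Hexagonal foot 30 mm across flats, 13 mm high, two of its flats facing own +x and -x (repeats every 60 degrees). Above it a round flange 64 mm across, 8 mm thick, then the grip block.
- fixture: Weld fixture, fixed: grey base plate 150 mm (x) by 200 mm (y, -65 to +135 mm), two rails along y with outer lips 53 mm high, between them a round steel socket ring 96 mm across, top 40 mm above the bench. Origin on the bench under the nominal ring centre; z up; +y along the rails towards the keeper's tab.
- socket (a point): Nominal centre of the ring's mouth, 40 mm above the bench, fixture axes. The mouth is a loose round counterbore 80 mm across, 16 mm deep. The ring was clamped by hand and cannot move: its true centre is up to 4 mm off nominal in x and in y, and it is turned up to 20 degrees (0.35 rad) either way from nominal.
- socket_floor (a point): Nominal centre of the counterbore's floor, 24 mm above the bench. In it, concentric, a hex seat 32 mm across flats, 14 mm deep; at nominal turn two flats face fixture +x and -x. Foot merely standing on this floor: grip point 78 mm above the bench, flange 3 mm into the counterbore with 8 mm play all round. Fully home, flange on the floor: grip point 65 mm. Pressing or twisting against the ring with over 60 N damages it.
- keeper (a joint): Sliding keeper fork on the rails, m: 0 = fully open (clear of the socket), 0.060 = end stop, closed over the flange; moves towards fixture -y. Friction about 2 N, no spring. Steel plate 6 mm thick, 138 mm wide, its underside 1.5 mm above the ring's top, slot 46 mm wide open towards -y. It cannot pass over the flange while the foot merely stands on the counterbore floor.
- tab (a point): Centre of the keeper's upright tab, 36 mm (x) by 12 mm (y), standing from 47.5 to 81.5 mm above the bench; moves with the keeper, axes as the fixture. Push it from its +y side or pinch it across the 12 mm.
- big_nut: Bystander: big hex nut, 46 mm across, 22 mm high, lying flat; origin at centre of its underside.
- wrench: Bystander: open-ended wrench, 200 mm long, lying flat; origin at its underside near the middle.
- disc: Bystander: black grinding disc, 115 mm across, 6 mm thick, lying flat; origin at centre of its underside.
- hammer: Bystander: hammer, 280 mm long, lying; origin at its underside near the middle.
- bottle: Bystander: green bottle, 64 mm across, 210 mm tall, standing; origin at centre of its underside.
- collar: Bystander: steel shaft collar, 60 mm across, 25 mm high, 30 mm bore; origin at centre of its underside.
- brush: Bystander: brush with handle, 200 mm long, lying; origin at its underside near the middle.
Not all that is in view belongs to the job. Leave any red look-alike of the part that bears bushing_grip alone.

How it is judged (in metres and radians):
On the way, in this order (a step that is already met when the one before it is completed fails the run):
1. the bushing sits fully home in the hex seat, upright, with the keeper still open (z of bushing_grip in the frame of fixture between 0.058 and 0.0685 m and horizontal distance between bushing_grip and socket below 0.01 m and angle between bushing_grip's own z axis and vertical below 0.08 rad and value of joint keeper below 0.03 m), for 0.2 s.
2. the keeper is slid fully over the flange (z of bushing_grip in the frame of fixture between 0.058 and 0.0685 m and horizontal distance between bushing_grip and socket below 0.01 m and angle between bushing_grip's own z axis and vertical below 0.08 rad and value of joint keeper above 0.055 m), for 0.2 s.
At the end, for the whole second after the job is handed in: The bushing is fully home and at rest in the socket ring (grip point 58 to 68.5 mm above the bench, within 10 mm of the nominal socket centre, tilted less than 0.08 rad), and the keeper is closed to more than 55 of its 60 mm (all of step 2 and linear speed of bushing below 0.02 m/s); the robot touches nothing.
It fails at once if the bushing is forced against the socket ring with more than 60 N (contact force between bushing and ring above 60 N).
It fails at once if a bystander is moved by more than 30 mm (distance of any of big_nut, wrench, disc, hammer, bottle, collar, brush from where it was at the start of the episode above 0.03 m).
It also fails if it takes over 72 s, if anything falls off the work surface, if the arm or the gripper's body presses on something with over 40 N, if the wrist force passes 120 N, or if a joint passes its speed limit or range.

## Working session

There is one attempt and no reset: what is moved stays moved. The work goes in short steps, Python scripts to look and compute and a tool call to move; the robot and the scene stay as the last step left them, time stands still between calls to the robot, and variables do not carry over. Pictures are saved under pics/ and viewed, and the job is handed in when it is done.

Besides the shell and the picture viewer there is one more tool, called as name(argument=value, ...) on one line, values as JSON. drive_tool: Moves the arm, as the interface text tells. Shifts and turns lie within -1 to 1; 1 stands for 0.3 m of shift or 2 rad of turn. Its arguments: {"type":"object","properties":{"increments":{"type":"array"}},"required":["increments"]}

```bash
mkdir -p pics
cat > h.py <<'E'
from bench import *
import numpy as np, cv2
def snap(n,tag):
    c=calibration(n); im=np.array(get_image(n)); cv2.imwrite(f'pics/{tag}.png',im[:,:,::-1]); np.savez(f'pics/{tag}.npz',im=im,R=c['R'],t=c['t'],f=210/np.tan(np.radians(c['fovy'])/2),cx=c['cx'],cy=c['cy']); return im,c
def ld(tag): return np.load(f'pics/{tag}.npz')
def ray(d,uv):
    R=d['R'];C=-R.T@d['t'];v=R.T@np.array([(uv[0]-d['cx'])/d['f'],(uv[1]-d['cy'])/d['f'],1]);return C,v/np.linalg.norm(v)
def onz(d,uv,z):
    C,v=ray(d,uv);return C+v*(z-C[2])/v[2]
def tri(obs):
    A=np.zeros((3,3));b=np.zeros(3)
    for d,uv in obs:
        C,v=ray(d,uv);P=np.eye(3)-np.outer(v,v);A+=P;b+=P@C
    X=np.linalg.solve(A,b); return X,[float(np.linalg.norm((np.eye(3)-np.outer(v,v))@(X-C))) for C,v in [ray(d,u) for d,u in obs]]
def proj(d,X):
    p=d['R']@np.asarray(X,float)+d['t'];return p[:2]/p[2]*d['f']+np.array([d['cx'],d['cy']])
E
python3 - <<'E'
from h import *
print(read_state())
for n in ['scene','side','wrist']:
    im,c=snap(n,n+'0'); print(n,c)
E
```

```text
{'clock': 0.0, 'joints': array([ 1.43456627e+00,  3.85563550e-01,  6.61714668e-03, -4.95035506e-04,
       -1.19401732e+00, -2.58598025e-01]), 'joint_vel': array([-0.00100724, -0.00251666,  0.00202152,  0.00015243, -0.00160639,
       -0.00141347]), 'joint_efforts': array([ 5.79443804e-04, -3.92290199e+01,  1.88399005e+01,  4.18610618e+00,
       -4.66976126e-03, -5.39028491e-06]), 'position': array([240.17297389, 576.39570851, 241.21453963]), 'ee_rot': array([ 9.80558534e-01, -1.96223682e-01, -1.63362481e-04,  1.09573933e-03]), 'contact_force': array([ 0.29619973, -0.40449153,  0.29431941]), 'wrist_torque': array([-0.01715892,  0.04328448,  0.04787191]), 'gripper_width': 85.35623748723721}
scene {'fovy': 43.50798776185394, 'cx': 276.87565054079903, 'cy': 206.78451447717208, 'R': array([[ 0.84599624,  0.53293108,  0.01657776],
       [ 0.32870715, -0.49681815, -0.8031957 ],
       [-0.41981182,  0.68494978, -0.59548454]]), 't': array([-499.13624369, -137.51283387, 1603.66808553])}
side {'fovy': 44.96302106657561, 'cx': 273.58362368414777, 'cy': 212.74554991689428, 'R': array([[-0.98560032, -0.16802692, -0.01894626],
       [-0.11758285,  0.76157202, -0.63732436],
       [ 0.12151659, -0.62591934, -0.77036271]]), 't': array([ 591.65826336,  155.62169769, 1160.18778062])}
wrist {'fovy': 58.134996682099946, 'cx': 278.5923234010647, 'cy': 211.5223777652442, 'R': array([[-0.38392496, -0.92336371,  0.00103971],
       [-0.89046983,  0.37054543,  0.26412037],
       [-0.24426443,  0.10047657, -0.96448916]]), 't': array([624.62140661, -33.38214533, 378.16939901])}
```

View pics/scene0.png

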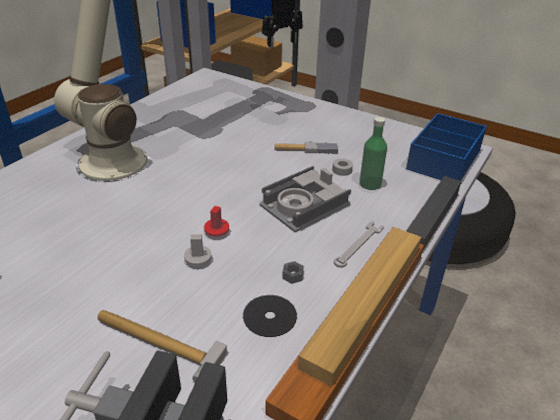

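View pics/side0.png

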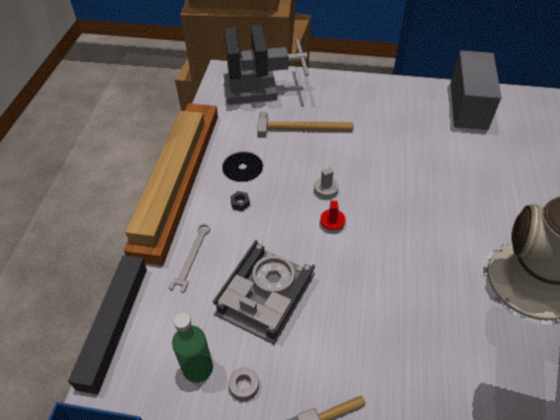

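View pics/wrist0.png

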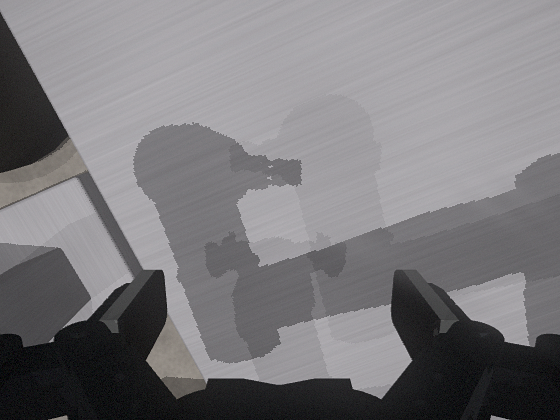

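The scene shows the grey bushing at (197,250) and a red look-alike at (216,222). In side they are at (326,182) and (333,216). The steel-grey one fits "loose steel bushing", and the red one is to be left alone. The fixture is at (305,197) in scene and (264,288) in side. I'll confirm with enlarged crops.

Run:
```python
from h import *
def crop(tag,x,y,w,h,k):
    im=ld(tag)['im'][y:y+h,x:x+w,::-1]; return cv2.resize(im,None,fx=k,fy=k,interpolation=cv2.INTER_CUBIC)
a=crop('scene0',160,200,100,75,4);b=crop('side0',290,155,100,75,4)
c=crop('scene0',250,160,110,75,4);d=crop('side0',205,235,120,110,4)
cv2.imwrite('pics/c1.png',np.hstack([a,b]));cv2.imwrite('pics/c2.png',c);cv2.imwrite('pics/c3.png',d)
for t,l in [('scene0',[(197,258),(217,230),(295,202)]),('side0',[(326,188),(333,221),(274,272)])]:
    for uv in l: print(t,uv,onz(ld(t),uv,15).round())
```

```text
scene0 (197, 258) [ 501. -212.   15.]
scene0 (217, 230) [ 477. -103.   15.]
scene0 (295, 202) [579. 108.  15.]
side0 (326, 188) [ 494. -201.   15.]
side0 (333, 221) [466. -93.  15.]
side0 (274, 272) [586.  78.  15.]
```

View pics/c1.png

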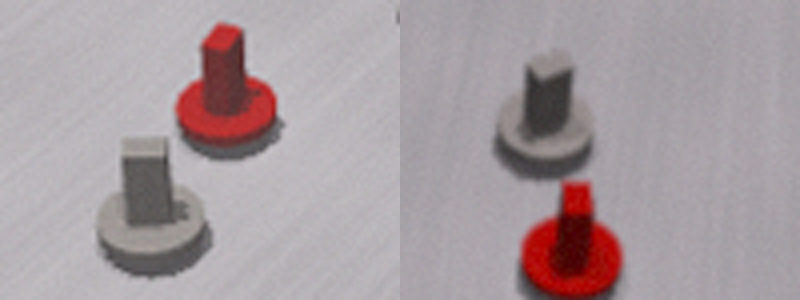

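View pics/c2.png

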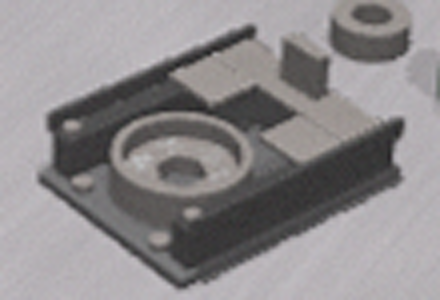

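View pics/c3.png

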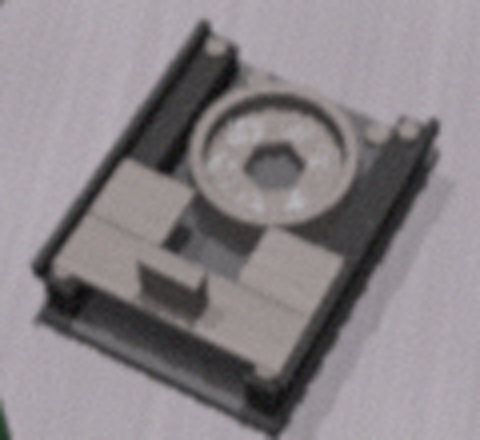

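Crop: the grey bushing and the red copy are clearly distinguishable, so I'll use the grey one at about (497,-206). The ring centre is at about (583,93). Next I need the wrist camera closer to both.

```bash
cat >> h.py <<'E'
from scipy.spatial.transform import Rotation as Ro
def tool(s=None):
    s=s or read_state(); return np.array(s['position']),Ro.from_quat(s['ee_rot']).as_matrix()
def need(target,yaw_x=None):
    """shift in tool axes scaled and turn"""
    s=read_state();p,R=tool(s);d=R.T@(np.asarray(target)-p)/300
    print('t',round(s['clock'],2),'pos',p.round(1),'shift/0.3',d.round(4),'yawx',round(np.degrees(np.arctan2(R[1,0],R[0,0])),2))
E
python3 - <<'E'
from h import *
d=ld('wrist0');p,R=tool()
C=-d['R'].T@d['t'];print('cam in tool',(R.T@(C-p)).round(1));print('opt axis tool',(R.T@d['R'][2]).round(3));print(R.round(3))
for z in (40,0):print(onz(d,(280,210),z)-p)
o=R.T@(onz(d,(280,180),40)-p);print(o)
print(calibration('scene')['fovy'])
X,e=tri([(ld('scene0'),(250+180/4,160+152/4)),(ld('side0'),(205+274/4,235+155/4))]);print('ring',X,e)
X,e=tri([(ld('scene0'),(160+146/4,200+147/4)),(ld('side0'),(290+150/4,155+64/4))]);print('bush top',X,e)
E
```

```text
cam in tool [  67.2   -0.3 -131.4]
opt axis tool [-0.264 -0.     0.964]
[[ 0.923 -0.385 -0.001]
 [-0.385 -0.923 -0.002]
 [ 0.     0.002 -1.   ]]
[ -21.24198584    7.52993725 -201.47803148]
[ -31.27178442   11.48801409 -241.47803148]
[  5.22717312   0.83584066 201.48024925]
43.50798776185394
ring [584.04759801  97.34615145  36.99106832] [0.8847068224177544, 0.8847068224178142]
bush top [ 496.40905915 -204.54383708   73.52509753] [2.0751321030433902, 2.0751321030434076]
```

drive_tool(increments=[[1, [0.105, 0.065, 0], 0], [1, [0.105, 0.065, 0], 0], [1, [0.105, 0.065, 0], 0], [1, [0.105, 0.065, 0], 0], [1, [0.105, 0.065, 0], 0], [1, [0.105, 0.065, 0], 0], [1, [0.105, 0.065, 0], 0], [1, [0.105, 0.065, 0], 0], [1, [0.105, 0.065, 0], 0], [1, [0.105, 0.065, 0], 0], [1, [0.105, 0.065, 0], 0], [1, [0.105, 0.065, 0], 0], [1, [0.105, 0.065, 0], 0], [1, [0.105, 0.065, 0], 0], [1, [0.105, 0.065, 0], 0], [1, [0.1, 0.065, 0], 0], [1, [0, 0, 0], 0], [1, [0, 0, 0], 0]])

```text
clock: 2.4
position: [583.8, 95.7, 241.9]
ee_rot: [0.981, -0.196, -0.0, 0.0]
contact_force: [-0.2, -0.2, 0.0]
gripper_width: 85.3
```

Run:
```python
from h import *
need([584,97,241]); snap('wrist','w1')
```

```text
t 2.4 pos [583.8  95.7 241.9] shift/0.3 [-0.0011 -0.0041  0.0031] yawx -22.64
```

View pics/w1.png

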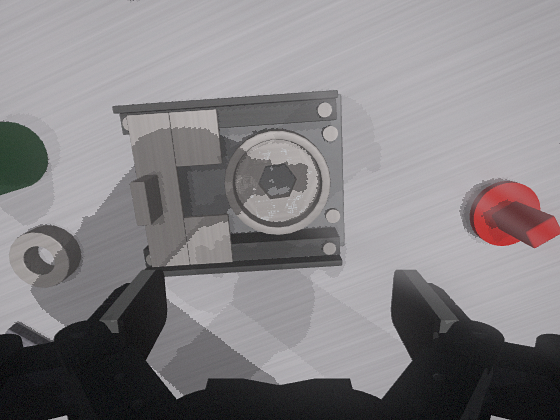

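Wrist view: ring centre about (277,181), hex seat visible, tab at (147,200), red look-alike at right (505,212), bottle at far left. I'll enlarge the ring.

Run:
```python
from h import *
im=ld('w1')['im'][85:280,100:350,::-1]
cv2.imwrite('pics/c4.png',cv2.resize(im,None,fx=3,fy=3,interpolation=cv2.INTER_CUBIC))
im=ld('w1')['im'][120:240,215:340,::-1]
cv2.imwrite('pics/c5.png',cv2.resize(im,None,fx=5,fy=5,interpolation=cv2.INTER_CUBIC))
```

```text
(no output)
```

View pics/c4.png

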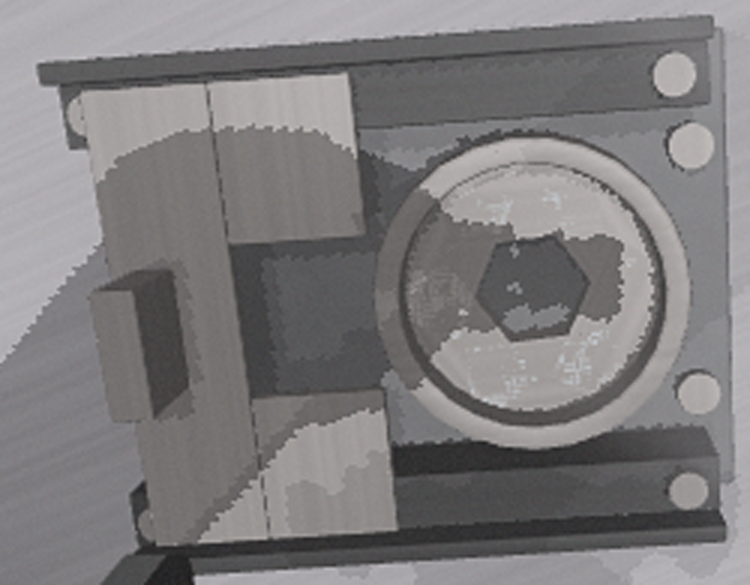

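View pics/c5.png

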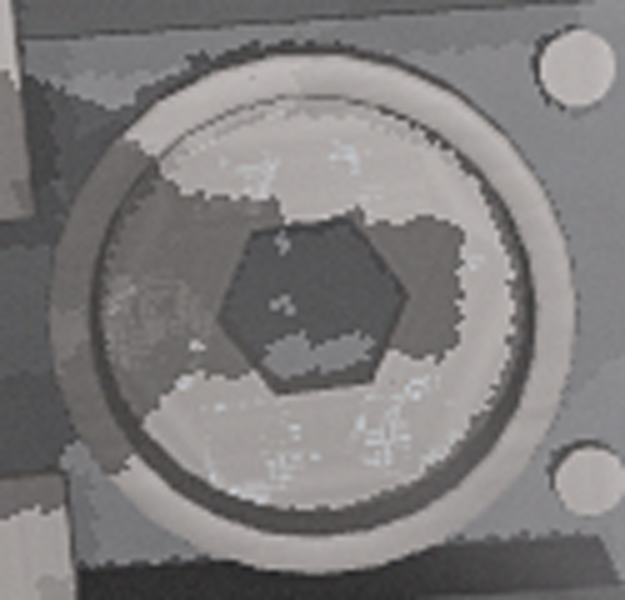

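```bash
cat > m.py <<'E'
from h import *
d=ld('w1')
q=lambda p,k,x,y:((p[0]+.5)/k-.5+x,(p[1]+.5)/k-.5+y)
hx=[(218,305),(247,230),(348,217),(408,296),(374,382),(280,395)]
P=np.array([onz(d,q(p,5,215,120),24)[:2] for p in hx]);c=P.mean(0)
print('hex',P.round(1),c.round(1),np.linalg.norm(P-c,axis=1).round(1)) 
a=np.degrees(np.arctan2(*(P-c).T[::-1]));print('corner ang mod60',(a%60).round(1))
def circ(pts,z):
    P=np.array([onz(d,q(p,5,215,120),z)[:2] for p in pts]);A=np.c_[2*P,np.ones(len(P))];s=np.linalg.lstsq(A,(P**2).sum(1),rcond=None)[0];return s[:2].round(1),np.sqrt(s[2]+s[:2]@s[:2]).round(1)
print('ring outer',circ([(50,300),(575,295),(312,52),(320,573),(125,137),(495,125),(510,470),(130,480)],40))
for nm,p1,p2,z in [('lip top outer',(38,62),(712,16),53),('lip top inner',(40,85),(715,40),53),('lip bot',(155,548),(725,515),53),('lip bot outer',(160,577),(725,540),53),('keeper rear',(80,92),(157,545),49),('keeper front',(350,75),(398,530),49),('tabtop long',(97,290),(110,420),81.5)]:
    A=onz(d,q(p1,3,100,85),z)[:2];B=onz(d,q(p2,3,100,85),z)[:2];print(nm,A.round(1),B.round(1),np.linalg.norm(A-B).round(1),np.degrees(np.arctan2(*(B-A)[::-1])).round(1))
t=[onz(d,q(p,3,100,85),81.5)[:2].round(1) for p in [(90,290),(133,290),(155,420),(110,420)]];print('tab',t,np.mean(t,0))
print('heights: ring',tri([(d,(277.3,181.5)),(ld('scene0'),(295,198)),(ld('side0'),(273.5,273.7))]))
E
python3 m.py
```

```text
hex [[592.7 113.3]
 [603.5 102.7]
 [598.6  84.5]
 [580.5  79.8]
 [567.7  91.9]
 [572.2 109.3]] [585.9  96.9] [17.7 18.6 17.8 18.  18.9 18.5]
corner ang mod60 [ 7.5 18.2 15.7 12.8 15.5 17.8]
ring outer (array([586.2,  96.4]), np.float64(46.6))
lip top outer [700.1 195. ] [640.8  21.4] 183.4 -108.9
lip top inner [694.5 197.4] [634.7  22.8] 184.6 -108.9
lip bot [560.7 232.3] [504.   67.7] 174.1 -109.0
lip bot outer [551.5 235.3] [496.3  70.5] 173.9 -108.5
keeper rear [689.2 189.7] [560.3 233.3] 136.1 161.3
keeper front [664.6 118.6] [536.2 162.4] 135.6 161.2
tabtop long [638.9 197.8] [606.1 211.6] 35.6 157.2
tab [array([639.6, 199.5]), array([635.3, 189.1]), array([601.5, 200.4]), array([606.1, 211.6])] [620.625 200.15 ]
heights: ring (array([585.23410852,  96.5738683 ,  36.81446332]), [2.0059372164769735, 0.7552973268778645, 1.915365202071179])
```

drive_tool(increments=[[1, [0.0, 0, 0.15], 0], [1, [0.0, 0, 0.15], 0], [1, [0, 0, 0], 0], [1, [0, 0, 0], 0]])

```text
clock: 2.95
position: [585.3, 96.5, 154.2]
ee_rot: [0.981, -0.195, 0.001, -0.0]
contact_force: [0.2, 0.0, 0.8]
gripper_width: 85.5
```

Run:
```python
from h import *
need([586,97,150]); snap('wrist','w2')
im=ld('w2')['im'][60:330,140:420,::-1]
cv2.imwrite('pics/c6.png',cv2.resize(im,None,fx=2.2,fy=2.2,interpolation=cv2.INTER_CUBIC))
```

```text
t 2.95 pos [585.3  96.5 154.2] shift/0.3 [ 0.0017 -0.0023  0.0142] yawx -22.52
```

View pics/w2.png

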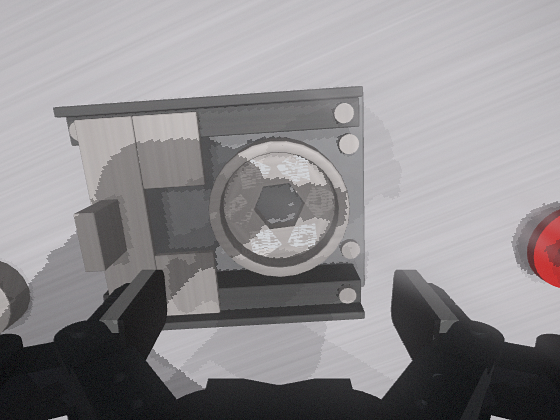

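View pics/c6.png

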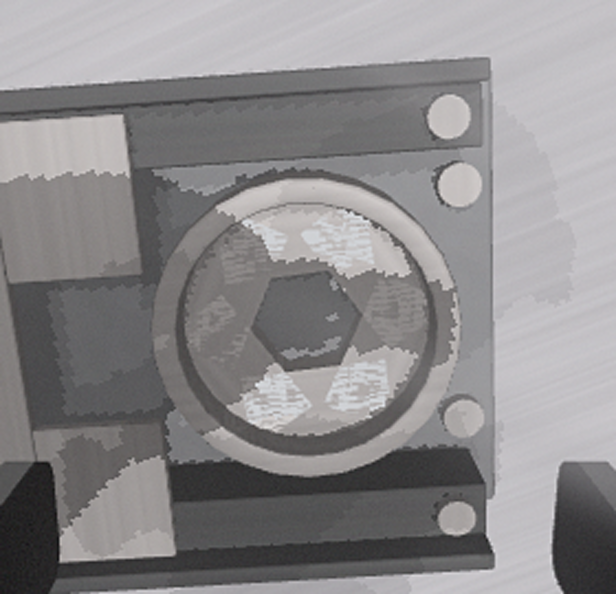

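Closer view: hex seat at about (281,206), ring rim round it, keeper open to the left. I'll enlarge the hex.

Run:
```python
from h import *
im=ld('w2')['im'][130:280,200:360,::-1]
cv2.imwrite('pics/c7.png',cv2.resize(im,None,fx=4,fy=4,interpolation=cv2.INTER_CUBIC))
im=ld('w2')['im'][175:235,245:315,::-1]
cv2.imwrite('pics/c8.png',cv2.resize(im,None,fx=9,fy=9,interpolation=cv2.INTER_CUBIC))
```

```text
(no output)
```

View pics/c7.png

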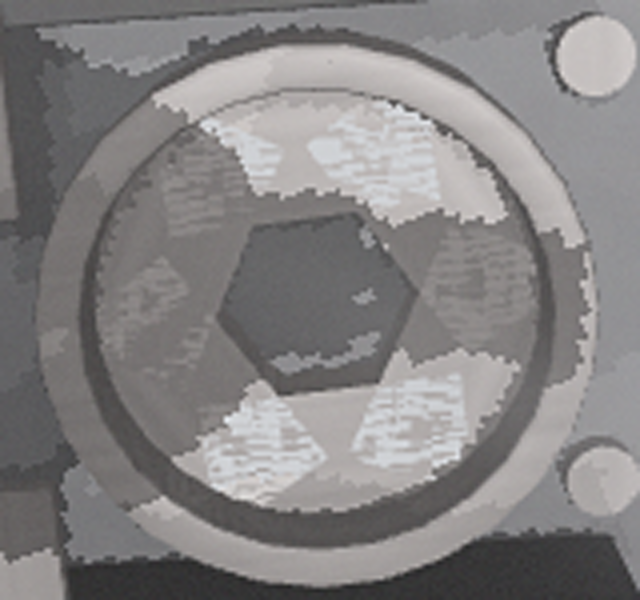

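View pics/c8.png

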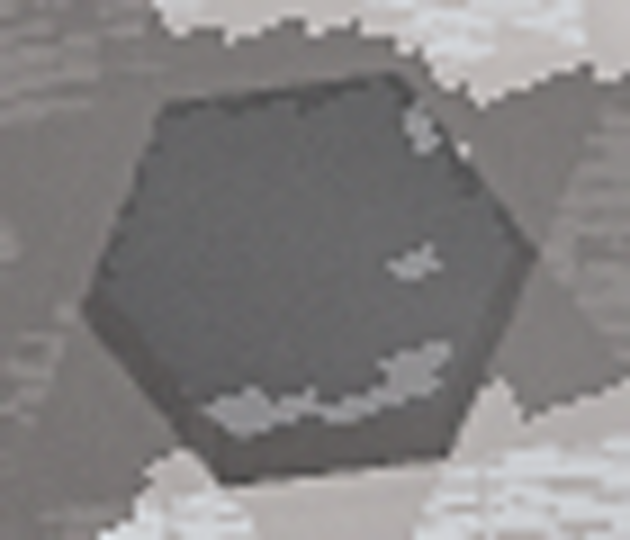

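```bash
cat > m2.py <<'E'
from h import *
d=ld('w2')
q=lambda p,k,x,y:((p[0]+.5)/k-.5+x,(p[1]+.5)/k-.5+y)
hx=[(83,302),(160,103),(400,75),(540,255),(448,457),(225,485)]
for z in (24,):
    P=np.array([onz(d,q(p,9,245,175),z)[:2] for p in hx]);c=P.mean(0)
    print('hex',c.round(1),np.linalg.norm(P-c,axis=1).round(1)) 
    a=np.degrees(np.arctan2(*(P-c).T[::-1]));print((a%60).round(1),(a%60).mean())
    e=np.roll(P,-1,0)-P;b=np.degrees(np.arctan2(*e.T[::-1]));print('edge',(b%60).round(1),(b%60).mean())
P=np.array([onz(d,q(p,4,200,130),40)[:2] for p in [(38,310),(595,300),(312,43),(322,585),(115,135),(515,115),(520,505),(120,495)]]);A=np.c_[2*P,np.ones(len(P))];s=np.linalg.lstsq(A,(P**2).sum(1),rcond=None)[0];print('ring',s[:2].round(1),np.sqrt(s[2]+s[:2]@s[:2]).round(1))
# heights by two wrist places
d1=ld('w1');q1=lambda p:q(p,5,215,120)
for a,b in zip([(218,305),(247,230),(348,217),(408,296),(374,382),(280,395)],hx): print(tri([(d1,q1(a)),(d,q(b,9,245,175))])[0].round(1),end=' ')
for nm,p1,p2 in [('lip inner',(0,112),(490,80)),('lipouter',(0,90),(490,60))]:
    A=onz(d,q(p1,2.2,140,60),53)[:2];B=onz(d,q(p2,2.2,140,60),53)[:2];print(nm,np.degrees(np.arctan2(*(B-A)[::-1])).round(1))
E
python3 m2.py
```

```text
hex [585.5  96.9] [18.1 18.6 18.1 18.4 18.4 18.3]
[12.9 16.6 14.5 14.3 15.  15.7] 14.829615741339891
edge [16.1 14.3 15.3 14.5 15.1 13.8] 14.858439531231285
ring [585.6  96.2] 47.0
[596.8 109.8  51.3] [603.3 102.6  23. ] [599.3  84.   29.6] [580.5  79.5  23.9] [567.8  92.   24.1] [572.2 109.6  23.6] lip inner -108.9
lipouter -109.1
```

drive_tool(increments=[[1, [0.0, 0, -0.1], 0], [1, [0.016, 0.15, -0.05], 0], [1, [0.016, 0.15, 0], 0], [1, [0.016, 0.15, 0], 0], [1, [0.016, 0.15, 0], 0], [1, [0.016, 0.15, 0], 0], [1, [0.016, 0.15, 0], 0], [1, [0.016, 0.15, 0], 0], [1, [0, 0, 0], 0], [1, [0, 0, 0], 0], [1, [0, 0, 0], 0]])

```text
clock: 4.38
position: [494.8, -207.3, 198.2]
ee_rot: [0.981, -0.195, 0.001, -0.0]
contact_force: [-0.2, 0.3, -0.8]
gripper_width: 85.4
```

Run:
```python
from h import *
need([497,-205,200]); snap('wrist','w3')
```

```text
t 4.38 pos [ 494.8 -207.3  198.2] shift/0.3 [ 0.004  -0.0098 -0.0061] yawx -22.54
```

View pics/w3.png

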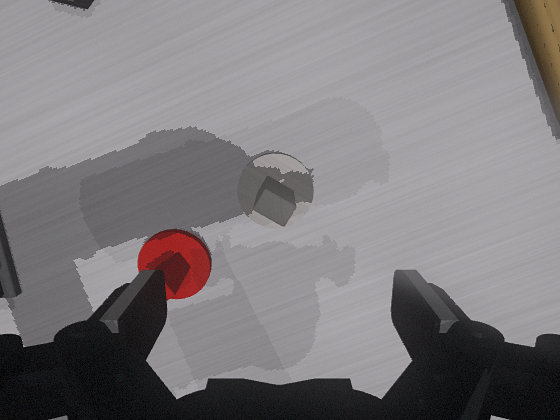

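Grey bushing at (276,190), block top about (274,207). The red look-alike is at (175,263), near the finger's path, so I must watch clearance.

Run:
```python
from h import *
im=ld('w3')['im'][145:235,230:325,::-1]
cv2.imwrite('pics/c9.png',cv2.resize(im,None,fx=6,fy=6,interpolation=cv2.INTER_CUBIC))
```

```text
(no output)
```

View pics/c9.png

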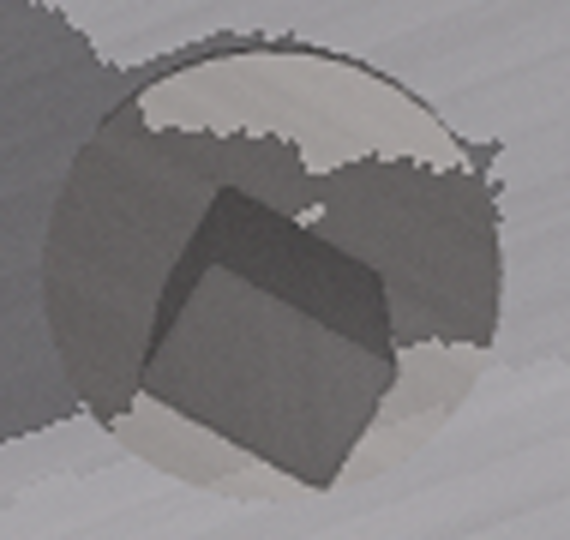

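```bash
cat > m3.py <<'E'
from h import *
d=ld('w3')
q=lambda p:((p[0]+.5)/6-.5+230,(p[1]+.5)/6-.5+145)
P=np.array([onz(d,q(p),75)[:2] for p in [(213,262),(397,367),(325,490),(143,387)]]);e=np.roll(P,-1,0)-P
print('top',P.round(1),P.mean(0).round(1),np.linalg.norm(e,axis=1).round(1),(np.degrees(np.arctan2(*e.T[::-1]))%180).round(1))
F=np.array([onz(d,q(p),21)[:2] for p in [(42,280),(500,265),(272,47),(275,502),(105,430),(435,430),(110,115)]]);A=np.c_[2*F,np.ones(len(F))];s=np.linalg.lstsq(A,(F**2).sum(1),rcond=None)[0];print('flange',s[:2].round(1),np.sqrt(s[2]+s[:2]@s[:2]).round(1))
B=[onz(d,q(p),21)[:2].round(1) for p in [(230,186),(378,270)]];print('base edge',B)
tc=q(np.mean([(213,262),(397,367),(325,490),(143,387)],0))
print('tri top',tri([(d,tc),(ld('scene0'),(160+146/4,200+147/4)),(ld('side0'),(290+150/4,155+64/4))]))
E
python3 m3.py
```

```text
top [[ 511.7 -203.6]
 [ 492.1 -218.5]
 [ 481.4 -205.1]
 [ 501.1 -190.3]] [ 496.6 -204.4] [24.6 17.1 24.6 17. ] [ 37.2 128.5  36.9 128.3]
flange [ 496.6 -203.9] 32.0
base edge [array([ 511. , -203.8]), array([ 492.3, -218.2])]
tri top (array([ 496.37264194, -204.39041407,   73.55644792]), [0.16983397309101333, 2.061627685881278, 2.095041918830514])
```

Run:
```python
from h import *
s=read_state();print(s['joints'].round(3));d=ld('w3');print('red',onz(d,(175,263),18)); 
p,R=tool();need([496.6,-204.1,150]);print(R.round(3))
```

```text
[-0.094  0.272 -0.277  0.    -1.021  1.272]
red [469.85552289 -96.63697129  18.        ]
t 4.42 pos [ 494.7 -207.2  197.9] shift/0.3 [ 0.0019 -0.0118  0.1596] yawx -22.52
[[ 0.924 -0.383  0.001]
 [-0.383 -0.924 -0.   ]
 [ 0.001 -0.    -1.   ]]
```

drive_tool(increments=[[0.2, [0.0, -0.012, 0], -0.0874], [0.2, [0, 0, 0.04], -0.0874], [0.2, [0, 0, 0.04], -0.0874], [0.2, [0, 0, 0.04], -0.0874], [0.2, [0, 0, 0.05], -0.0874], [0.2, [0, 0, 0.05], -0.0874], [0.2, [0, 0, 0], 0], [0.2, [0, 0, 0], 0], [0.2, [0, 0, 0], 0]])

```text
clock: 5.55
position: [496.0, -204.6, 132.1]
ee_rot: [0.947, 0.321, 0.001, 0.0]
contact_force: [0.8, -1.1, 0.3]
gripper_width: 51.6
```

Run:
```python
from h import *
need([496.6,-204.1,46]); snap('wrist','w4');print(read_state()['joints'].round(3))
d=ld('side0');print('bottle',onz(d,(197,375),0),'collar',onz(d,(243,390),0))
```

```text
t 5.55 pos [ 496.  -204.6  132.1] shift/0.3 [ 0.0023 -0.0005  0.287 ] yawx 37.42
[-0.089  0.344 -0.362  0.    -0.863  2.313]
bottle [700.9950271 337.946365    0.       ] collar [602.03714018 352.96756131   0.        ]
```

View pics/w4.png

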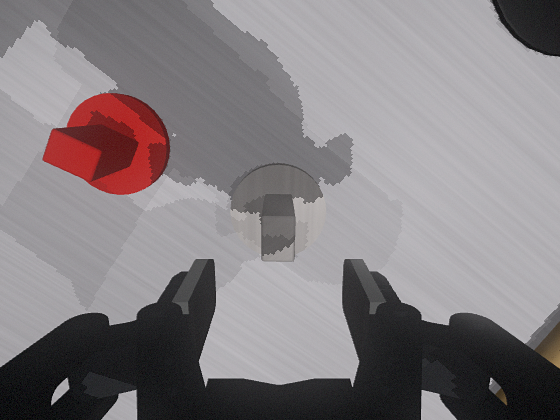

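The block is centred between the fingers (column 279) with its edges parallel, and the red one is clear on the left. I'll descend and grasp.

drive_tool(increments=[[0.2, [0.002, 0, 0.08], 0], [0.2, [0, 0, 0.08], 0], [0.2, [0, 0, 0.07], 0], [0.2, [0, 0, 0.057], 0], [0.2, [0, 0, 0], 0], [0.2, [0, 0, 0], 0], [-1, [0, 0, 0], 0], [-1, [0, 0, 0], 0], [-1, [0, 0, 0], 0], [-1, [0, 0, 0], 0], [-1, [0, 0, 0], 0]])

```text
clock: 6.98
position: [496.4, -204.4, 46.1]
ee_rot: [0.947, 0.321, 0.001, 0.0]
contact_force: [-1.4, 1.1, 6.1]
gripper_width: 17.3
```

Run:
```python
from h import *
need([496.6,-204.1,46]); s=read_state();print(s['gripper_width'],s['contact_force'])
```

```text
t 6.97 pos [ 496.4 -204.4   46.1] shift/0.3 [ 0.0012 -0.0004  0.0002] yawx 37.49
17.280342553696116 [-1.43242308  1.13588216  6.0635798 ]
```

drive_tool(increments=[[-1, [0, 0, -0.05], 0], [-1, [0, 0, -0.1], 0], [-1, [0, 0, -0.1], 0], [-1, [0, 0, -0.1], 0], [-1, [0.085, -0.061, 0], 0], [-1, [0.085, -0.061, 0], 0], [-1, [0.085, -0.061, 0], 0], [-1, [0.085, -0.061, 0], 0], [-1, [0.085, -0.061, 0], 0], [-1, [0.085, -0.061, 0], 0], [-1, [0.085, -0.061, 0], 0], [-1, [0.085, -0.061, 0], 0], [-1, [0.085, -0.061, 0], 0], [-1, [0.08, -0.066, 0], 0], [-1, [0, 0, 0], -0.064], [-1, [0, 0, 0], 0], [-1, [0, 0, 0], 0], [-1, [0, 0, 0], 0]])

```text
clock: 9.22
position: [584.7, 95.8, 150.2]
ee_rot: [0.925, 0.38, -0.0, -0.0]
contact_force: [0.4, 0.2, -4.2]
gripper_width: 17.4
```

Run:
```python
from h import *
need([585.3,96.5,70]); s=read_state();print(s['gripper_width'],s['contact_force'],s['wrist_torque']);snap('wrist','w5');snap('scene','s5');snap('side','d5')
def crop(tag,x,y,w,h,k):
    im=ld(tag)['im'][y:y+h,x:x+w,::-1]; return cv2.resize(im,None,fx=k,fy=k,interpolation=cv2.INTER_CUBIC)
cv2.imwrite('pics/c10.png',np.vstack([np.hstack([crop('scene0',240,120,133,100,3),crop('s5',240,120,133,100,3)]),np.hstack([crop('d5',205,200,133,100,3),crop('w5',200,120,133,100,3)])]))
```

```text
t 9.22 pos [584.7  95.8 150.2] shift/0.3 [ 3.100e-03 -1.000e-04  2.674e-01] yawx 44.71
17.365977120303413 [ 0.38781022  0.19653921 -4.17663044] [-0.02528315 -0.02998629  0.02881932]
```

View pics/c10.png

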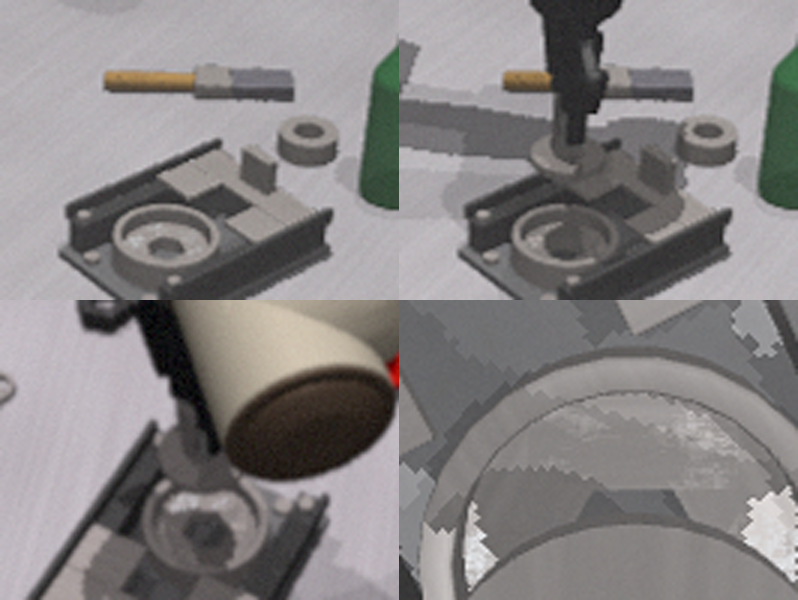

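View pics/w5.png

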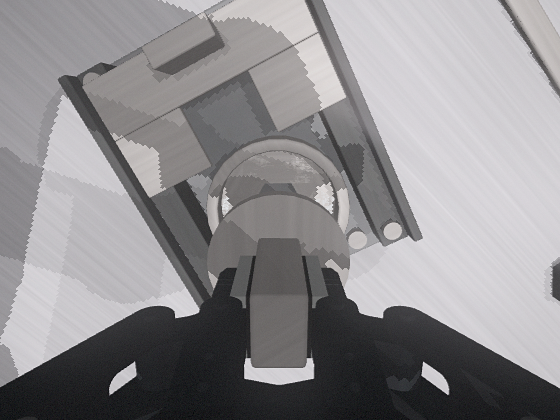

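The wrist view shows the seat's hex flat horizontal (rows about 183), parallel to the gripper, so the turn is matched. I'll descend to just above the floor.

drive_tool(increments=[[-1, [0.003, 0, 0.05], 0], [-1, [0, 0, 0.05], 0], [-1, [0, 0, 0.05], 0], [-1, [0, 0, 0.05], 0], [-1, [0, 0, 0.03], 0], [-1, [0, 0, 0.02], 0], [-1, [0, 0, 0], 0], [-1, [0, 0, 0], 0], [-1, [0, 0, 0], 0]])

```text
clock: 10.5
position: [585.9, 97.1, 75.8]
ee_rot: [0.925, 0.381, 0.001, 0.0]
contact_force: [-0.2, -0.7, -3.8]
gripper_width: 17.4
```

Run:
```python
from h import *
need([585.3,96.5,70]); s=read_state();print(s['gripper_width'],s['contact_force'],s['wrist_torque'])
```

```text
t 10.5 pos [585.9  97.1  75.8] shift/0.3 [-0.0026 -0.      0.0194] yawx 44.81
17.372231466483406 [-0.17916826 -0.70056049 -3.79364154] [0.00473461 0.00984521 0.03614004]
```

drive_tool(increments=[[-1, [-0.0025, 0, 0.008], 0], [-1, [0, 0, 0.005], 0], [-1, [0, 0, 0.005], 0], [-1, [0, 0, 0.004], 0], [-1, [0, 0, 0.004], 0], [-1, [0, 0, 0], 0]])

```text
clock: 11.25
position: [584.9, 96.4, 67.3]
ee_rot: [0.925, 0.381, -0.0, 0.0]
contact_force: [0.5, 0.5, -2.8]
gripper_width: 17.1
```

Run:
```python
from h import *
need([585.3,96.5,70]); s=read_state();print(s['gripper_width'],s['contact_force'],s['wrist_torque'])
```

```text
t 11.25 pos [584.9  96.4  67.3] shift/0.3 [ 0.0012  0.0006 -0.0091] yawx 44.8
17.126026277994708 [ 0.47404942  0.53063486 -2.7693459 ] [ 0.01693781 -0.01384719 -0.05915632]
```

drive_tool(increments=[[-1, [0, 0, 0.006], 0], [-1, [0, 0, 0.006], 0], [-1, [0, 0, 0.006], 0], [-1, [0, 0, 0], 0]])

```text
clock: 11.75
position: [584.8, 96.3, 61.8]
ee_rot: [0.925, 0.381, -0.0, -0.0]
contact_force: [-0.5, -0.6, -2.8]
gripper_width: 17.2
```

Run:
```python
from h import *
need([585.3,96.5,57]); s=read_state();print(s['gripper_width'],s['contact_force'],s['wrist_torque'])
```

```text
t 11.75 pos [584.8  96.3  61.8] shift/0.3 [0.0015 0.0007 0.0159] yawx 44.8
17.157060705432723 [-0.4923769  -0.59638854 -2.81008739] [-0.0462029   0.03079306  0.0111485 ]
```

In the hex seat with no resistance. I'll go on down.

drive_tool(increments=[[-1, [0, 0, 0.005], 0], [-1, [0, 0, 0.005], 0], [-1, [0, 0, 0.003], 0], [-1, [0, 0, 0], 0], [-1, [0, 0, 0], 0]])

```text
clock: 12.38
position: [585.0, 96.4, 58.1]
ee_rot: [0.925, 0.381, 0.0, 0.0]
contact_force: [0.3, 0.4, -3.3]
gripper_width: 17.3
```

Run:
```python
from h import *
need([585.3,96.5,57]); s=read_state();print(s['gripper_width'],s['contact_force'],s['wrist_torque'])
```

```text
t 12.38 pos [585.   96.4  58.1] shift/0.3 [0.001  0.0005 0.0038] yawx 44.8
17.29101172925222 [ 0.28697592  0.35954067 -3.31633402] [ 0.03963943 -0.02288253 -0.00264203]
```

drive_tool(increments=[[-1, [0, 0, 0.003], 0], [-1, [0, 0, 0.001], 0], [-1, [0, 0, 0], 0], [0.05, [0, 0, 0], 0], [0.05, [0, 0, 0], 0], [0.05, [0, 0, 0], 0], [0.05, [0, 0, 0], 0]])

```text
clock: 13.25
position: [585.1, 96.4, 57.0]
ee_rot: [0.925, 0.381, 0.0, 0.0]
contact_force: [-0.3, -0.4, -0.0]
gripper_width: 44.6
```

Run:
```python
from h import *
need([585.3,96.5,57]); s=read_state();print(s['gripper_width'],s['contact_force'],s['wrist_torque']);snap('wrist','w6')
```

```text
t 13.25 pos [585.1  96.4  57. ] shift/0.3 [0.0007 0.0002 0.0001] yawx 44.8
44.64880059790792 [-0.27980834 -0.39130088 -0.0116766 ] [-0.00952502 -0.01131364 -0.01199879]
```

View pics/w6.png

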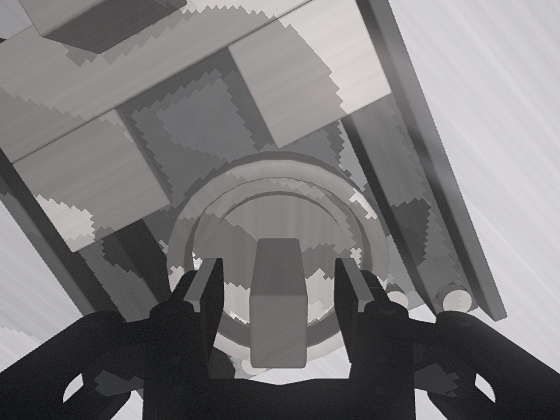

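The flange sits deep on the counterbore floor and the block is free. The foot height (TCP 57 gives grip point 65) says home. Now I'll rise straight up and go to the far side of the tab.

drive_tool(increments=[[0.05, [0, 0, -0.05], 0], [0.05, [0, 0, -0.1], 0], [0.05, [0, 0, -0.1], 0], [0.05, [0, 0, -0.12], 0], [-1, [0.105, -0.0515, 0], 0], [-1, [0.105, -0.0515, 0], 0], [-1, [0.105, -0.0515, 0], 0], [-1, [0.105, -0.0515, 0], 0], [-1, [0, 0, 0], 0.0927], [-1, [0, 0, 0], 0.0927], [-1, [0, 0, 0], 0.0927], [-1, [0, 0, 0], 0.0927], [-1, [0, 0, 0], 0.0927], [-1, [0, 0, 0], 0.0927], [-1, [0, 0, 0], 0], [-1, [0, 0, 0], 0], [-1, [0, 0, 0], 0]])

```text
clock: 15.42
position: [630.8, 229.0, 168.2]
ee_rot: [0.987, -0.164, 0.0, -0.0]
contact_force: [-0.7, -1.2, -0.7]
gripper_width: -0.4
```

Run:
```python
from h import *
need([631,229,66]); s=read_state();print(s['gripper_width'],s['contact_force']);snap('wrist','w7');snap('scene','s7');snap('side','d7')
def crop(tag,x,y,w,h,k):
    im=ld(tag)['im'][y:y+h,x:x+w,::-1]; return cv2.resize(im,None,fx=k,fy=k,interpolation=cv2.INTER_CUBIC)
cv2.imwrite('pics/c11.png',np.hstack([crop('s7',240,120,133,150,3),crop('d7',195,200,133,150,3)]))
```

```text
t 15.43 pos [630.8 229.  168.2] shift/0.3 [ 0.0005 -0.      0.3406] yawx -18.85
-0.368874667359888 [-0.68899385 -1.1603905  -0.71015771]
```

View pics/w7.png

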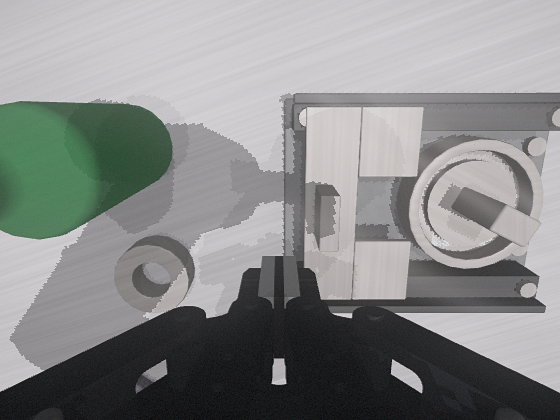

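View pics/c11.png

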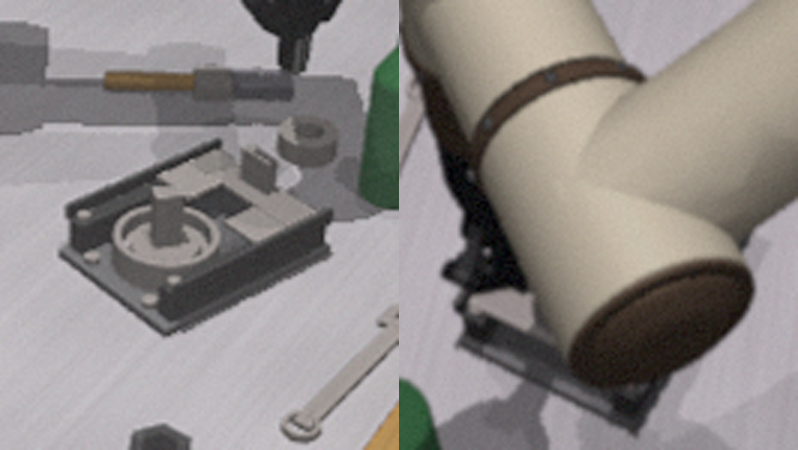

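Wrist view: bushing sunk in the ring and upright at right (475,205), tab top at about (330,223). The collar (155,272) and bottle are clear on the left. I'll check the tab position, the bushing top height and the clearances.

Run:
```python
from h import *
d=ld('w7')
im=d['im'][160:275,290:560,::-1];cv2.imwrite('pics/c12.png',cv2.resize(im,None,fx=2.9,fy=2.9,interpolation=cv2.INTER_CUBIC))
F=Ro.from_euler('z',-18.9,degrees=True).as_matrix()
r=np.array([585.6,96.7,0])
for nm,uv,z in [('tabtop a',(320,251),81.5),('tabtop b',(340,251),81.5),('tabtop c',(340,197),81.5),('collar edge near',(192,280),25),('bushtop',(514,228),86)]:
    X=onz(d,uv,z);print(nm,X.round(1),'fix',(F.T@(X-r)).round(1))
```

```text
tabtop a [606.  211.   81.5] fix [-17.7 114.7  81.5]
tabtop b [602.  199.3  81.5] fix [-17.7 102.4  81.5]
tabtop c [634.8 189.7  81.5] fix [ 16.4 103.9  81.5]
collar edge near [592.2 315.3  25. ] fix [-64.5 208.9  25. ]
bushtop [584.7  97.7  86. ] fix [-1.2  0.6 86. ]
```

View pics/c12.png

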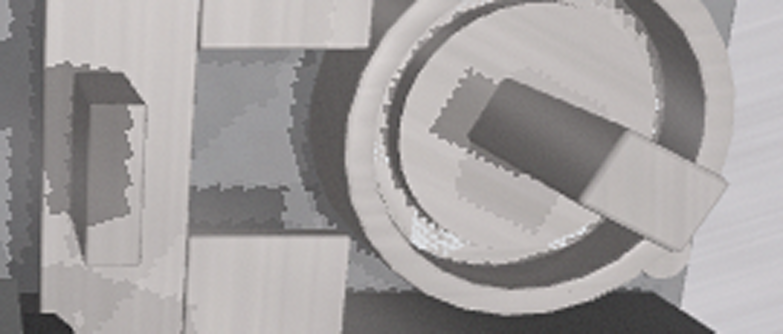

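drive_tool(increments=[[-1, [0, 0, 0.1], 0], [-1, [0, 0, 0.1], 0], [-1, [0, 0, 0.08], 0], [-1, [0, 0, 0.05], 0], [-1, [0, 0, 0], 0], [-1, [0, 0, 0], 0], [-1, [0, 0.02, 0], 0], [-1, [0, 0.02, 0], 0], [-1, [0, 0.02, 0], 0], [-1, [0, 0.02, 0], 0], [-1, [0, 0.02, 0], 0], [-1, [0, 0, 0], 0]])

```text
clock: 17.08
position: [620.9, 199.9, 68.9]
ee_rot: [0.986, -0.165, -0.0, 0.0]
contact_force: [0.2, 0.3, -0.1]
gripper_width: 0.1
```

Run:
```python
from h import *
need([631,229,68]); s=read_state();p,R=tool(s);print((R.T@s['contact_force']).round(2));snap('wrist','w8')
```

```text
t 17.07 pos [620.9 199.9  68.9] shift/0.3 [ 0.0003 -0.1026  0.0031] yawx -18.96
[ 0.11 -0.37  0.1 ]
```

View pics/w8.png

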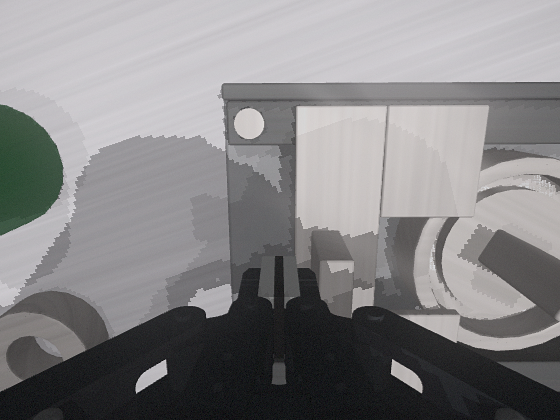

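The finger back is against the tab and the keeper is sliding. I'll continue.

drive_tool(increments=[[-1, [0, 0.02, 0], 0], [-1, [0, 0.02, 0], 0], [-1, [0, 0.02, 0], 0], [-1, [0, 0.02, 0], 0], [-1, [0, 0.02, 0], 0], [-1, [0, 0, 0], 0]])

```text
clock: 17.88
position: [610.7, 171.2, 68.8]
ee_rot: [0.986, -0.165, -0.001, 0.001]
contact_force: [1.0, -0.0, 0.4]
gripper_width: -0.3
```

Run:
```python
from h import *
need([585.6,96.7,68]); s=read_state();p,R=tool(s);print((R.T@s['contact_force']).round(2));snap('wrist','w9')
```

```text
t 17.88 pos [610.7 171.2  68.8] shift/0.3 [0.0017 0.2619 0.0031] yawx -18.97
[ 0.98 -0.29 -0.4 ]
```

View pics/w9.png

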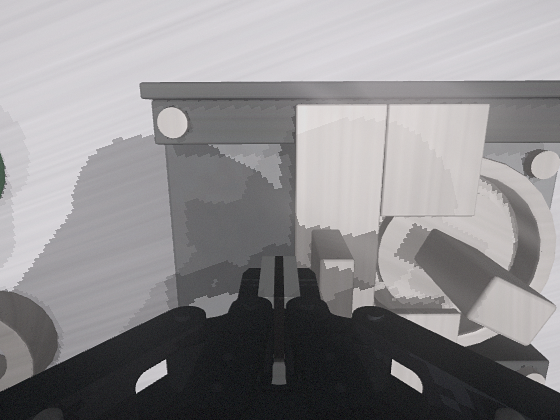

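drive_tool(increments=[[-1, [0, 0.015, 0], 0], [-1, [0, 0.01, 0], 0], [-1, [0, 0, 0], 0]])

```text
clock: 18.3
position: [608.8, 165.4, 68.8]
ee_rot: [0.986, -0.164, -0.0, -0.0]
contact_force: [-0.5, 2.9, -0.9]
gripper_width: -0.2
```

Run:
```python
from h import *
need([585.6,96.7,68]); s=read_state();p,R=tool(s);print((R.T@s['contact_force']).round(2))
```

```text
t 18.3 pos [608.8 165.4  68.8] shift/0.3 [0.0012 0.2416 0.0027] yawx -18.93
[-1.37 -2.57  0.9 ]
```

drive_tool(increments=[[-1, [0, 0.007, 0], 0], [-1, [0, 0.005, 0], 0], [-1, [0, 0, 0], 0]])

```text
clock: 18.68
position: [608.8, 165.2, 69.0]
ee_rot: [0.986, -0.164, 0.002, -0.003]
contact_force: [0.6, 12.4, -2.6]
gripper_width: 0.2
```

Run:
```python
from h import *
need([585.6,96.7,68]); s=read_state();p,R=tool(s);print((R.T@s['contact_force']).round(2))
```

```text
t 18.68 pos [608.8 165.2  69. ] shift/0.3 [0.0006 0.2411 0.0018] yawx -18.89
[ -3.47 -11.85   2.66]
```

It's stopped with 12 N: either the end stop or something else. I'll back off, rise and check by picture.

drive_tool(increments=[[-1, [0, -0.03, 0], 0], [-1, [0, -0.03, 0], 0], [-1, [0, -0.03, -0.05], 0], [-1, [0, 0, -0.15], 0], [-1, [0, 0, -0.15], 0], [-1, [0, 0, 0], 0], [-1, [0, 0, 0], 0]])

```text
clock: 19.55
position: [616.3, 187.2, 174.5]
ee_rot: [0.986, -0.165, 0.0, -0.0]
contact_force: [-0.5, 0.5, -0.7]
gripper_width: -0.2
```

Run:
```python
from h import *
need([585.6,96.7,68]); s=read_state();print(s['contact_force'].round(2));snap('wrist','w10');snap('scene','s10')
def crop(tag,x,y,w,h,k):
    im=ld(tag)['im'][y:y+h,x:x+w,::-1]; return cv2.resize(im,None,fx=k,fy=k,interpolation=cv2.INTER_CUBIC)
cv2.imwrite('pics/c13.png',crop('w10',270,70,290,250,2.4));cv2.imwrite('pics/c14.png',crop('s10',240,140,133,100,4))
```

```text
t 19.55 pos [616.3 187.2 174.5] shift/0.3 [0.001  0.3187 0.355 ] yawx -18.95
[-0.47  0.55 -0.74]
```

View pics/c13.png

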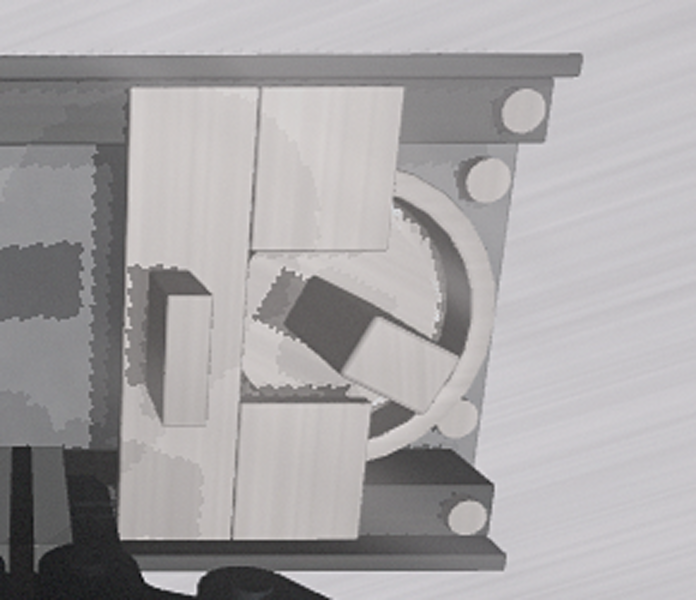

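View pics/c14.png

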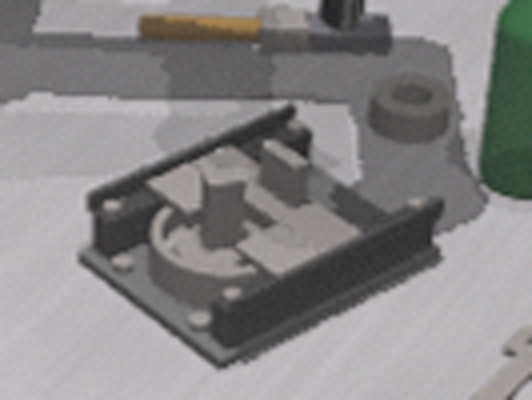

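Run:
```python
from h import *
d=ld('w10');F=Ro.from_euler('z',-18.9,degrees=True).as_matrix();r=np.array([585.6,96.7,0])
q=lambda p:((p[0]+.5)/2.4-.5+270,(p[1]+.5)/2.4-.5+70)
for nm,p,z in [('tab',(163,425),81.5),('tab',(207,425),81.5),('tab',(212,295),81.5),('tab',(166,295),81.5),('keeper rear',(130,90),47.5),('rear',(119,540),47.5),('front',(404,88),47.5),('front',(358,540),47.5),('slot back',(245,325),47.5),('bush top c',(402,365),86),('bt corner',(378,317),86),('bt corner',(460,357),86)]:
    X=onz(d,q(p),z);print(nm,(F.T@(X-r)).round(1))
d=ld('w1');q1=lambda p:((p[0]+.5)/3-.5+100,(p[1]+.5)/3-.5+85)
for nm,p in [('rear0',(80,92)),('rear0',(157,545)),('front0',(350,75)),('front0',(398,530))]: print(nm,(F.T@(onz(d,q1(p),47.5)-r)).round(1))
```

```text
tab [-17.6  58.7  81.5]
tab [-17.6  47.1  81.5]
tab [17.4 47.7 81.5]
tab [17.4 59.4 81.5]
keeper rear [67.6 66.2 47.5]
rear [-68.9  65.4  47.5]
front [68.1 -9.  47.5]
front [-68.9  -9.8  47.5]
slot back [ 0.9 30.3 47.5]
bush top c [ 0.3 -0.4 86. ]
bt corner [12.8  6.9 86. ]
bt corner [  2.4 -14.9  86. ]
rear0 [ 67.9 122.1  47.5]
rear0 [-68.8 121.6  47.5]
front0 [67.6 46.5 47.5]
front0 [-68.6  46.4  47.5]
```

The camera gives about 56 mm of travel (lengths read 1–2 % short, so maybe 57). That is close to the 55 mm limit, so I'll push once more, lower on the tab and a little firmer, to be sure it's the stop.

drive_tool(increments=[[-1, [0, -0.01, 0.12], 0], [-1, [0, 0, 0.12], 0], [-1, [0, 0, 0.09], 0], [-1, [0, 0, 0.04], 0], [-1, [0, 0, 0], 0], [-1, [0, 0.02, 0], 0], [-1, [0, 0.02, 0], 0], [-1, [0, 0.02, 0], 0], [-1, [0, 0.02, 0], 0], [-1, [0, 0.005, 0], 0], [-1, [0, 0, 0], 0]])

```text
clock: 21.02
position: [609.3, 165.9, 63.0]
ee_rot: [0.986, -0.165, 0.0, -0.0]
contact_force: [-0.3, 0.6, -0.0]
gripper_width: -0.2
```

Run:
```python
from h import *
need([585.6,96.7,62]); s=read_state();p,R=tool(s);print((R.T@s['contact_force']).round(2))
```

```text
t 21.02 pos [609.3 165.9  63. ] shift/0.3 [2.000e-04 2.439e-01 3.400e-03] yawx -18.94
[-0.47 -0.49  0.01]
```

drive_tool(increments=[[-1, [0, 0.007, 0], 0], [-1, [0, 0.007, 0], 0], [-1, [0, 0.007, 0], 0], [-1, [0, 0, 0], 0]])

```text
clock: 21.52
position: [609.3, 165.2, 63.2]
ee_rot: [0.986, -0.164, 0.003, -0.004]
contact_force: [1.1, 13.8, -3.3]
gripper_width: -0.2
```

Run:
```python
from h import *
need([585.6,96.7,62]); s=read_state();p,R=tool(s);print((R.T@s['contact_force']).round(2))
```

```text
t 21.52 pos [609.3 165.2  63.2] shift/0.3 [-0.0009  0.2416  0.0017] yawx -18.85
[ -3.43 -13.4    3.38]
```

drive_tool(increments=[[-1, [0, 0.01, 0], 0], [-1, [0, 0.007, 0], 0], [-1, [0, 0, 0], 0]])

```text
clock: 21.9
position: [609.3, 165.0, 63.4]
ee_rot: [0.987, -0.163, 0.005, -0.008]
contact_force: [-0.1, 27.0, -7.0]
gripper_width: -0.1
```

Run:
```python
from h import *
need([585.6,96.7,62]); s=read_state();p,R=tool(s);print((R.T@s['contact_force']).round(2))
```

```text
t 21.9 pos [609.3 165.   63.4] shift/0.3 [-0.0015  0.241   0.0003] yawx -18.8
[ -8.86 -25.43   7.35]
```

drive_tool(increments=[[-1, [0, -0.03, 0], 0], [-1, [0, -0.03, 0], 0], [-1, [0, -0.04, 0], 0], [-1, [0, -0.04, -0.1], 0], [-1, [0, 0.0, -0.15], 0], [-1, [0, 0.0, -0.15], 0], [-1, [0, 0.08, -0.15], 0], [-1, [0, 0.1, -0.05], 0], [-1, [0, 0.1, 0], 0], [-1, [0, 0, 0], 0], [-1, [0, 0, 0], 0]])

```text
clock: 23.28
position: [592.1, 115.4, 242.9]
ee_rot: [0.986, -0.165, 0.0, 0.0]
contact_force: [-0.3, 0.6, -0.7]
gripper_width: 0.1
```

Run:
```python
from h import *
need([585.6,96.7,242]); s=read_state();print(s['contact_force'].round(2));snap('wrist','w11')
d=ld('w11')
im=d['im'][60:300,150:430,::-1];cv2.imwrite('pics/c15.png',cv2.resize(im,None,fx=2.5,fy=2.5,interpolation=cv2.INTER_CUBIC))
```

```text
t 23.27 pos [592.1 115.4 242.9] shift/0.3 [-0.0001  0.0661  0.0029] yawx -18.97
[-0.33  0.65 -0.66]
```

View pics/c15.png

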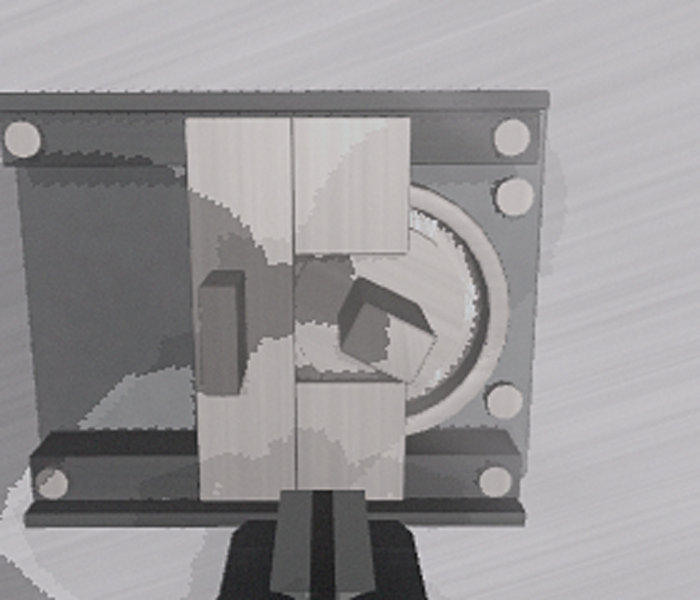

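Run:
```python
from h import *
F=Ro.from_euler('z',-18.9,degrees=True).as_matrix();r=np.array([585.6,96.7,0])
q=lambda p,k,x,y:((p[0]+.5)/k-.5+x,(p[1]+.5)/k-.5+y)
f=lambda d,p,z:(F.T@(onz(d,p,z)-r)).round(1)[:2]
a=ld('w1');b=ld('w11')
A=[('stud1',(675,75),40),('stud2',(690,145),15),('stud3',(698,392),15),('stud4',(688,490),40),('rearT',(80,92),47.5),('rearB',(157,545),47.5),('frontT',(350,75),47.5),('frontB',(398,530),47.5),('slit top',(207,83),47.5),('slit bot',(268,540),47.5),('liptop -y',(712,16),53),('liptop +y',(38,62),53)]
B=[(513,137),(515,196),(504,401),(496,481),(187,119),(201,500),(410,117),(404,499),(292,118),(296,499),(549,91),(-1,93)]
for (n,p,z),p2 in zip(A,B): 
    u=f(a,q(p,3,100,85),z);v=f(b,q(p2,2.5,150,60),z);print(n,u,v,(u-v).round(1))
print('bush top c',f(b,q((391,338),2.5,150,60),86))
```

```text
stud1 [ 61.7 -44.4] [ 62.  -45.1] [-0.3  0.7]
stud2 [ 40.2 -51.3] [ 40.2 -51.9] [0.  0.6]
stud3 [-39.7 -51.7] [-39.9 -51.8] [0.2 0.1]
stud4 [-64.1 -44.5] [-64.  -45.4] [-0.1  0.9]
rearT [ 67.9 122.1] [67.9 65.4] [ 0.  56.7]
rearB [-68.8 121.6] [-68.7  65.4] [-0.1 56.2]
frontT [67.6 46.5] [68.6 -9. ] [-1.  55.5]
frontB [-68.6  46.4] [-68.2 -10.1] [-0.4 56.5]
slit top [68.  86.5] [68.3 30.4] [-0.3 56.1]
slit bot [-69.4  86.9] [-68.3  30.1] [-1.1 56.8]
liptop -y [ 76.6 -53.3] [ 76.7 -53.5] [-0.1  0.2]
liptop +y [ 76.5 130. ] [ 76.1 125.6] [0.4 4.4]
bush top c [ 1.8 -1.2]
```

Run:
```python
from bench import *
s=read_state();print(s['clock'],s['contact_force']);print(job_done())
```

```text
23.325 [ 0.57153901  0.17895726 -0.31657734]
the job is handed in; nothing more can be done
None
```

The bushing is fully home in the hex seat, and the keeper is pushed over its flange as far as it would go. I handed the job in at 23.3 s with the arm clear and touching nothing.

- **Fit:** I gripped the grey bushing, not the red look-alike, turned it about 7° to match the measured seat, and lowered it. It dropped in with only a few newtons on the wrist. The last pictures put the top of the block within about 2 mm of the ring's axis. The grip point is about 65 mm above the bench, from the tool height at release. I judged upright from the pictures rather than measuring the tilt.
- **Keeper:** I pushed the tab with the closed fingers until it stopped hard. Two pushes stopped in the same place, at 12 N and then 27 N.
- **Disagreement:** the camera shows only about 56 mm of keeper travel, not 60. I took this to mean the keeper started a few millimetres in from fully open, but I did not check that. If it started at zero, the margin over the required 55 mm is only about 1 mm.
- **Other things:** I saw no bystander move in the pictures, but I did not measure their positions again at the end.

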